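Set a bucket-lid vent plug with a mallet in a guarded press

TASK

Slide the lid press's clear guard all the way up, then take the mallet and with a brisk blow of its head drive the red pin fully down, under the raised guard; leave the blue pin alone. Then set the mallet down, without dropping it, standing on its head anywhere on the cork mat, and last slide the guard fully shut. Do not touch the red pin or its sleeve with the robot itself, and do not shift or tip any of the jars, the tin and the cup standing about.

Things in the scene. Friction and masses are not known exactly. Their poses are not given: they have to be found in the camera images.
- press: The lid press, fixed to the table: grey base plate 200 x 280 x 15 mm with a white bucket lid (156 mm across, 10 mm thick) on it. Origin: centre of the base's underside. Its -x side is the front (towards the robot, up to 0.2 rad off), z up. Two aluminium guard tracks, 300 mm tall, stand near the front edge at x = -70 to -100 mm and y = -140 to -117 and 117 to 140 mm. The guard slides between them in the plane x = -85 mm. The press is open at the top and the back.
- guard (a joint): Height of the sliding guard: 0 m = fully shut, 0.15 m = fully up. The guard is a clear upright panel 244 mm wide in aluminium rails (12 mm thick at most) with a green grip on its top edge. Shut, its lower edge is 18 mm above the table and its grip's top 194 mm; fully up, 168 mm and 344 mm. It stays at any height where it is left: about 8 N to lift, 3 N to lower.
- guard_grip (a point): Point on the guard's green grip, an upright bar 16 mm thick (along the press's x), 100 mm long (along the press's y) and 36 mm high, to be pinched from above. The point is on the bar's middle, 16 mm below its top.
- red_guide: Steel sleeve, 38 mm across, that carries the red pin; fixed on the lid. Origin: centre of its underside, 25 mm above the table; its top is 45 mm above the table. It stands 40 mm in front of the press's middle (x = -40 mm, so 45 mm behind the guard's plane) and 45 mm to the left or right of it; the blue one is on the other side.
- red_pin (a joint): How far the red pin is driven down: 0 m = up, 0.022 m = fully home. Spring and friction resist with 4 to 7 N; it stays where it is driven.
- red_pin_top (a point): Centre of the flat top of the red pin's head (red disc, 28 mm across, 6 mm thick). Its top is 73 mm above the table when up, 51 mm when fully home.
- blue_pin (a joint): How far the blue pin is driven down (like the red one: 0 m up, 0.022 m home). To be left up.
- blue_pin_top (a point): Centre of the flat top of the blue pin's head (blue disc, 28 mm across), 73 mm above the table.
- mallet: Mallet standing on its head, 0.2 to 0.4 kg: black rubber cylinder, 56 mm across and 66 mm high, upright, and a light wooden handle that sticks out level from it towards the mallet's -x; the handle is 22 mm wide, 28 mm high, its middle line 33 mm above the head's lower face, and it ends 168 mm from the head's axis. Origin: centre of the head's lower face (the striking face); z up along the head's axis.
- mallet_grip (a point): Point in the middle of the mallet's handle, 115 mm from the head's axis: a grip there leaves the hand in front of the raised guard while the head is over a pin.
- mat: Cork mat fixed to the table, 240 mm (its x) x 220 mm (its y), 6 mm thick, to the left or to the right of the press. Origin: centre of its underside.
- tray: Fixed grey tray, 220 mm (its x) x 200 mm (its y), 30 mm high, on the other side of the press; it holds two jars. Origin: centre of its underside.
- mat_jar: Small clear jar on the mat, 60 mm across, 85 mm high. Origin: centre of its underside (so for the other jars, the tin and the cup too). Leave alone.
- tray_jar_a: Green jar in the tray, 72 mm across, 120 mm high. Leave alone.
- tray_jar_b: Amber jar in the tray, 72 mm across, 100 mm high. Leave alone.
- tin: Low tin in front of the press, 72 mm across, 42 mm high. Leave alone.
- beaker: Clear cup on the rear left corner (x and y positive) of the press's base plate, 60 mm across, 80 mm high. Leave alone. (The jug and the bottle at the back of the table, the laptop, the pail and the cartons are fixed there.)

How it is judged:
By the outcome, as a careful person would: the job done as asked, in the order asked, and still so for the second after the job is handed in, with the robot touching nothing.
It also fails if it takes over 72 s, if anything falls off the work surface, if the arm or the gripper's body presses on something with over 40 N, if the wrist force passes 120 N, or if a joint passes its speed limit or range.

ROBOT

A 7-joint arm with a two-finger parallel gripper is mounted at the origin on the work surface. World frame = base frame: x ahead of the robot, y to its left, z up, the work surface at z = 0. Lengths are in mm, angles in rad, forces in N, time in s.
With the tool pointing down it reaches from about 400 to 875 mm from the base axis. Payload 4.4 kg.
Tool frame: the origin (TCP) lies on the centre line of the jaws, within the pads' length; the fingertips stand 8 mm ahead of it and the grasp point (between the pads) lies 11 mm behind it; x points along the fingers, z is the direction in which the jaws open and shut, and the axes are right-handed (so a half turn about x gives the same grasp; the last joint's range is limited). The gripper opens to 85 mm and grips with 20 to 120 N. Pads are 22 mm wide; open, the fingers measure 114 mm over their backs; the gripper's body (76 mm by 85 mm) begins 54 mm behind the grasp point. The pads swing forward as they close: fully open they stand 13 mm farther back than shut.
Start: joints at [1.068, 0.628, 0.038, 1.517, -0.027, 0.996, -0.02], TCP at [275.005, -588.973, 239.313] pointing down, gripper open.
Joint ranges: [-3.06, 3.06], [-0.37, 2.12], [-1.25, 1.32], [0.18, 2.47], [-1.1, 4.24], [0.23, 1.98], [-2.94, 2.94]. Speed limits (rad/s): [2.57, 2.57, 3.14, 3.14, 3.14, 3.14, 3.14].

INTERFACE

Orientations are given as [roll, pitch, yaw] about the fixed x, y, z axes, in that order (R = Rz(yaw) Ry(pitch) Rx(roll)).
In Python, from cell import ctrl, get_image, camera_params gives the robot as it stands. The module is installed in compiled form; this text tells all that it offers.
- The arm moves only by the shell command python3 -m handwheel 'ROWS'. ROWS is text: rows parted by semicolons, each of 7 numbers parted by spaces: the opening, from -1 (shut) to 1 (fully open), then the shift along the tool's x, y, z in mm, then the turn, a rotation vector about the tool's x, y, z in rad. In form: grip x y z wx wy wz; .... A call has 1 to 10 rows; each row shifts and turns the pose as measured when the row begins, along the tool's axes as they then stand; what a row does not reach is not made up. A row lasts 1/10 s, in which the tool goes at most 50 mm and 8.59 degrees, less where a joint would pass 70% of its speed; a pose out of reach is approached as far as the arm can. A call with a gripper value outside its range is refused whole. The fingers move at their own pace and stop on an object; the grip force is fixed at half the most. Time passes only in rows, so rows that do not move let the fingers close. It gives the time, the measured TCP pose, the force and the opening at its end, in the units of the state.
- ctrl.read_state(): the state, without advancing time (a new reading comes with each control period).
- get_image(name): name is "scene" or "side" or "wrist"; returns the picture (480x640x3 uint8, blue, green, red); there is no depth.
- camera_params(name): a dict with "fx", "fy", "cx", "cy" (pixels), "eye" and "orientation" of the camera in the world. Camera axes: x right, y up, looking along -z (the intrinsics and any distortion apply to the point x, -y, -z); pixel columns grow to the right and rows downward; lengths in mm; the calibration is good to about 2 mm. A picture is of the moment at which its call begins: read the wrist's pose just before it. camera_params takes no time and is no camera call; for the wrist camera it gives the pose at the moment of the call.
- ctrl.finish_job(): hands the job in, once; it reports no verdict.
The state is a dict: "clock": time; "qpos": joint angles; "qd": joint speeds; "tau": joint torques, N m; "eef_pos": TCP position; "tool_rot": TCP orientation; "force": force on the tool from outside, world axes, zero at the start; "torque": the same for the moment, N m; "width": finger opening in mm.
Only numpy, scipy, OpenCV 4.12 (cv2) and the standard library are available. Lean on these libraries where they do the work, as an engineer would, in place of code of your own. Each camera call takes 0.05 s, during which the arm holds its last target.

## Working session

There is one attempt and no reset: what is moved stays moved. The work goes in short steps, Python scripts to look and compute and a shell command to move; the robot and the scene stay as the last step left them, time stands still between calls to the robot, and variables do not carry over. Pictures are saved under pics/ and viewed, and the job is handed in when it is done.

```bash
mkdir -p pics; ls
python3 - <<'E'
from cell import ctrl, get_image, camera_params
import cv2
for n in ("scene","side","wrist"):
    p=camera_params(n); print(n,p)
    cv2.imwrite(f"pics/{n}0.png",get_image(n))
print(ctrl.read_state())
E
```

```text
pics
scene {'fx': 499.40899605112196, 'fy': 499.40899605112196, 'cx': 313.3768791926996, 'cy': 240.1143457608196, 'eye': array([1105.2141683 , -599.71627081,  758.95412566]), 'orientation': array([ 0.90318556, -0.01806541,  0.72930522])}
side {'fx': 499.38175444666996, 'fy': 499.38175444666996, 'cx': 322.7607430271914, 'cy': 240.3037187287019, 'eye': array([ 884.2517555 , -521.57930033,  918.60031036]), 'orientation': array([0.64931209, 0.01743288, 0.46627434])}
wrist {'fx': 403.76120223236927, 'fy': 403.76120223236927, 'cx': 315.5756051628783, 'cy': 237.23427091640946, 'eye': array([ 334.20231556, -561.45701665,  372.73553042]), 'orientation': array([-0.26231478,  0.0016804 , -1.13520949])}
{'clock': 0.15, 'qpos': array([ 1.06820018,  0.62914059,  0.03842736,  1.51811792, -0.02700481,
        0.99633502, -0.01999177]), 'qd': array([-2.99541049e-04, -3.30884087e-03, -2.86968166e-04, -3.48339905e-03,
       -1.35045499e-03,  6.75738385e-05,  4.06021223e-05]), 'tau': array([ 1.58671523e-03, -5.63801050e+01,  1.22747831e+00, -1.93649822e+01,
        1.10370020e-02,  7.39093171e-03,  4.88148316e-05]), 'eef_pos': array([ 274.82043577, -588.53108135,  238.60199221]), 'tool_rot': array([3.13558033, 1.5693123 , 2.00160324]), 'force': array([0.1463903 , 0.13178561, 0.25488294]), 'torque': array([-0.05246779, -0.01483501, -0.02956479]), 'width': 85.55073426779941}
```

View pics/scene0.png

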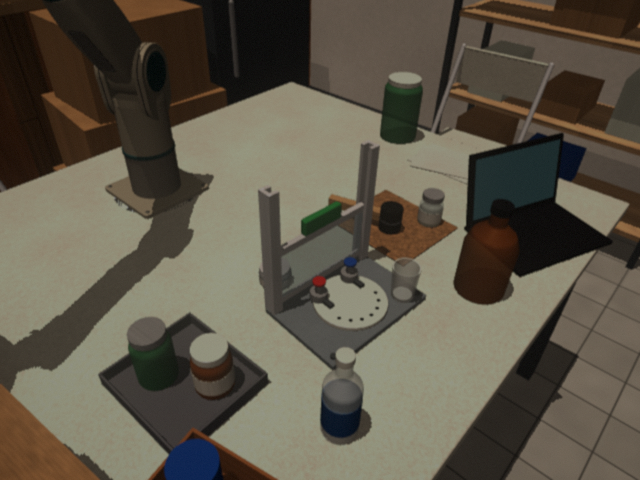

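View pics/side0.png

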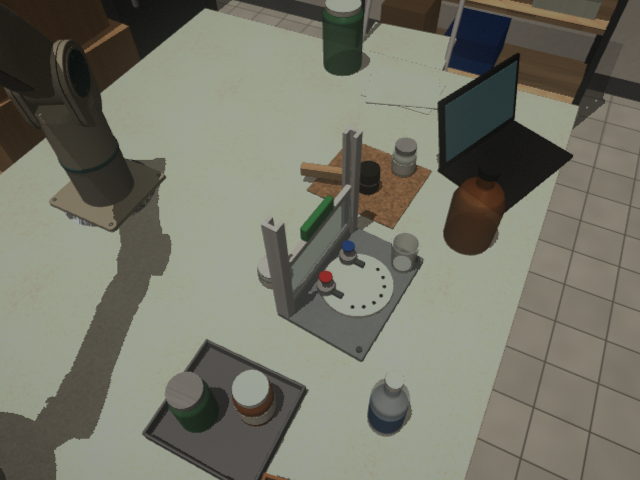

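View pics/wrist0.png

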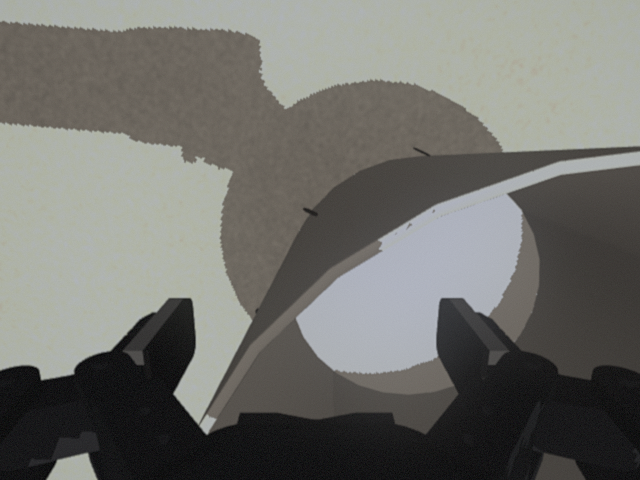

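The views show the press in the middle, with the tin in front of it. The mallet and small jar are on the mat at robot-left (around scene 390,220), and the tray is at right. Next I'll enlarge the area and take colour-mask centroids.

```bash
cat > h.py <<'E'
import numpy as np, cv2
from scipy.spatial.transform import Rotation as R
from cell import ctrl, get_image, camera_params
def ray(p,u,v):
    d=np.array([(u-p['cx'])/p['fx'],-(v-p['cy'])/p['fy'],-1.0])
    d=R.from_euler('xyz',p['orientation']).apply(d); return p['eye'],d/np.linalg.norm(d)
def plane(p,u,v,z):
    o,d=ray(p,u,v); return o+d*(z-o[2])/d[2]
def proj(p,P):
    c=R.from_euler('xyz',p['orientation']).inv().apply(np.array(P)-p['eye'])
    return np.stack([p['cx']+p['fx']*c[...,0]/-c[...,2],p['cy']-p['fy']*c[...,1]/-c[...,2]],-1)
def tri(p1,a,p2,b):
    o1,d1=ray(p1,*a);o2,d2=ray(p2,*b)
    s=np.linalg.lstsq(np.stack([d1,-d2],1),o2-o1,rcond=None)[0]
    A=o1+s[0]*d1;B=o2+s[1]*d2
    return (A+B)/2,np.linalg.norm(A-B)
def mask(im,lo,hi): return cv2.inRange(cv2.cvtColor(im,cv2.COLOR_BGR2HSV),lo,hi)
def rect(n): # last col
    pass
E
python3 - <<'E'
from h import *
ims={n:cv2.imread(f'pics/{n}0.png') for n in('scene','side')}
box={'scene':(230,130,470,370),'side':(240,110,440,370)}
for n,im in ims.items():
    p=camera_params(n)
    x0,y0,x1,y1=box[n]
    c=im[y0:y1,x0:x1]
    cv2.imwrite(f'pics/{n}0c.png',cv2.resize(c,None,fx=600/c.shape[0],fy=600/c.shape[0],interpolation=cv2.INTER_CUBIC))
    for name,lo,hi in(('red',(0,150,80),(6,255,255)),('blue',(105,120,60),(125,255,255)),('green',(50,120,40),(75,255,255))):
        m=mask(c,lo,hi); k,l,s,ce=cv2.connectedComponentsWithStats(m)
        for i in range(1,k):
            if s[i,4]>25: print(n,name,s[i],ce[i]+[x0,y0])
E
```

```text
scene red [ 82 146  14  10 105] [318.74285714 280.59047619]
scene blue [114 128  13   8  81] [349.80246914 261.28395062]
scene green [ 72  72  39  23 199] [321.03015075 212.22110553]
side red [ 79 161  13  12 120] [325.09166667 276.19166667]
side blue [102 131  13  10 104] [347.69230769 245.49038462]
side green [ 61  86  32  36 245] [316.24081633 213.53469388]
```

View pics/scene0c.png

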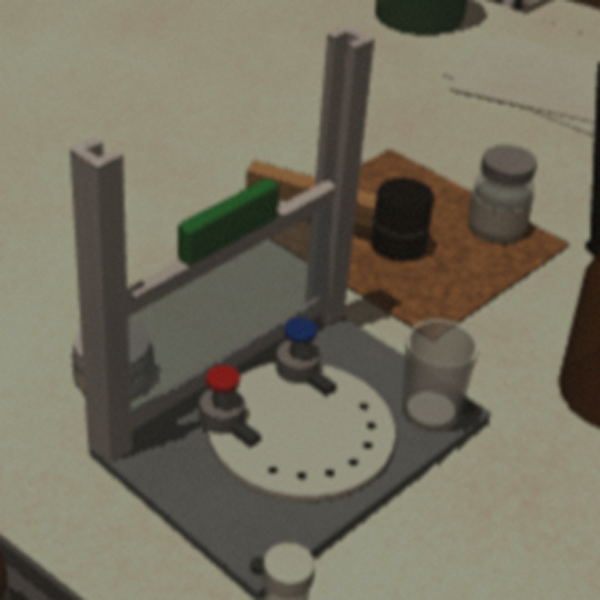

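View pics/side0c.png

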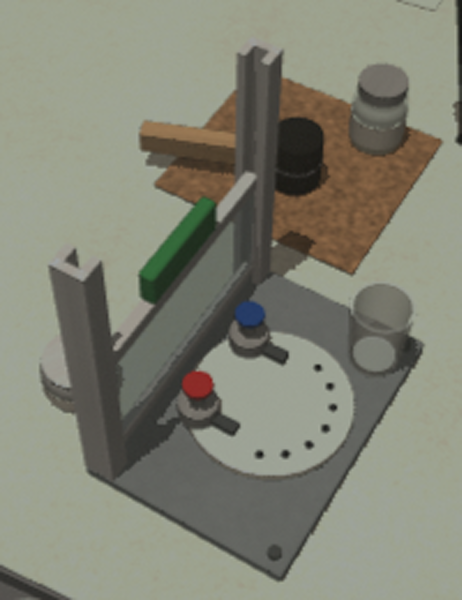

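The crops show the red pin at (318.7,280.6) and the blue pin at (349.8,261.3) in scene. The mallet head is on the mat with its handle pointing towards the robot, and the tin is just left of the near track. Now I'll convert these to positions.

Run:
```python
from h import *
np.set_printoptions(precision=1,suppress=True)
ps,pd=camera_params('scene'),camera_params('side')
S=lambda x,y:(230+x/2.5,130+y/2.5)
D=lambda x,y:(240+x/2.308,110+y/2.308)
for n,a,b in (('red',(318.7,280.2),(325.1,275.8)),('blue',(349.8,261),(347.7,245)),('green',(321,212.2),(316.2,213.5)),
 ('malletTop',S(404,190),D(301,132)),('jartop',S(509,160),D(382,82)),('matcornerBL',S(568,243),D(441,142)),('matF',S(390,150),D(285,78)),
 ('plateBL',S(490,417),D(422,345)),('plateBR',S(258,597),D(282,580)),('plateFR',S(93,453),D(90,470)),('beakerTop',S(440,340),D(382,304)),('hend',S(248,163),D(142,122)),
 ('tinTop',S(113,330),D(72,362)),):
    P,e=tri(ps,a,pd,b); print(n,P,round(e,1))
for n,a,z in(('matBR',D(350,272),6),('matBL',D(441,142),6),('matFL',D(285,78),6),('matFR',D(155,183),6),('hendtop1',D(142,122),53),('hendtopmid',D(143,128),53),('headTop',D(301,132),72),('jar',D(382,82),91),('plateBL',D(422,345),15),('plateBR',D(282,580),15),('plateFR',D(90,470),15),('tin',D(72,362),42),('beaker',D(382,304),95)):
    print(n,plane(pd,*a,z))
for n,a,z in(('matBR',S(420,328),6),('matBL',S(568,243),6),('matFL',S(390,150),6),('headTop',S(404,190),72),('jar',S(509,160),91),('tin',S(113,330),42)):
    print(n,plane(ps,*a,z))
```

```text
red [626.1 -29.8  68.7] 1.5
blue [633.8  62.1  66.8] 1.3
green [585.6  18.  192.7] 2.4
malletTop [586.6 286.9  75.4] 2.7
jartop [638.1 388.4  83.5] 3.6
matcornerBL [708.2 412.9   2.8] 3.5
matF [537.4 343.3  77.9] 17.0
plateBL [782.2 146.   -1.1] 2.2
plateBR [ 759.5 -138.4    5.4] 0.9
plateFR [ 559.7 -114.4   -3.6] 1.9
beakerTop [744.8 104.1  92.3] 0.4
hend [415.3 255.9  44.7] 3.1
tinTop [517.2 -52.3  65.4] 11.5
matBR [686.6 193.1   6. ]
matBL [707.9 407.7   6. ]
matFL [510.7 428.5   6. ]
matFR [451.9 215.6   6. ]
hendtop1 [420.2 250.2  53. ]
hendtopmid [425.5 242.6  53. ]
headTop [585.9 291.7  72. ]
jar [639.5 378.2  91. ]
plateBL [783.4 133.2  15. ]
plateBR [ 760.6 -142.8   15. ]
plateFR [ 565.9 -123.5   15. ]
tin [504.7 -45.1  42. ]
beaker [745.2 101.9  95. ]
matBR [675.1 197.    6. ]
matBL [710.4 410.9   6. ]
matFL [476.3 430.1   6. ]
headTop [583.7 289.6  72. ]
jar [643.8 379.9  91. ]
tin [499.3 -27.9  42. ]
```

```bash
cat >> h.py <<'E'
np.set_printoptions(precision=3,suppress=True)
def st():
    s=ctrl.read_state(); return s,np.array(s['eef_pos']),R.from_euler('xyz',s['tool_rot'])
def down(yaw_z): # tool x down, tool z horizontal at azimuth yaw_z
    x=np.array([0,0,-1.]);z=np.array([np.cos(yaw_z),np.sin(yaw_z),0]);y=np.cross(z,x)
    return R.from_matrix(np.stack([x,y,z],1))
def delta(P,Rt):
    s,p,r=st()
    print('clock',s['clock'],'pos',p,'F',s['force'],'w',s['width'],'q',s['qpos'])
    print('shift (tool now)',r.inv().apply(np.array(P)-p),'shift (tool target)',Rt.inv().apply(np.array(P)-p),'turn',(r.inv()*Rt).as_rotvec())
E
python3 - <<'E'
from h import *
s,p,r=st(); print(r.as_matrix())
c=camera_params('wrist'); print('cam in tool',r.inv().apply(c['eye']-p)); 
print('cam axes in tool',(r.inv()*R.from_euler('xyz',c['orientation'])).as_matrix())
ps,pd=camera_params('scene'),camera_params('side')
for a,b in(((318.7,280.2),(325.1,275.8)),((349.8,261),(347.7,245))): print(plane(ps,*a,72),plane(pd,*b,72))
delta((585,18.6,390),down(-0.083)); delta((585,18.6,390),down(-0.083+np.pi))
E
```

```text
[[-0.001  0.906  0.423]
 [ 0.001  0.423 -0.906]
 [-1.     0.    -0.001]]
cam in tool [-134.253   65.26     0.446]
cam axes in tool [[-0.     0.259 -0.966]
 [-0.001  0.966  0.259]
 [ 1.     0.001  0.   ]]
[628.627 -31.678  72.   ] [626.814 -32.389  72.   ]
[637.535  57.833  72.   ] [635.055  57.871  72.   ]
clock 0.15 pos [ 274.82  -588.531  238.602] F [0.146 0.132 0.255] w 85.55073426779941 q [ 1.068  0.629  0.038  1.518 -0.027  0.996 -0.02 ]
shift (tool now) [-150.771  537.908 -419.122] shift (tool target) [-151.398  630.756  258.778] turn [-1.051 -0.001 -0.001]
clock 0.15 pos [ 274.82  -588.531  238.602] F [0.146 0.132 0.255] w 85.55073426779941 q [ 1.068  0.629  0.038  1.518 -0.027  0.996 -0.02 ]
shift (tool now) [-150.771  537.908 -419.122] shift (tool target) [-151.398 -630.756 -258.778] turn [ 2.091 -0.001  0.002]
```

```bash
python3 -m handwheel '1 -45 0 0 -0.14 0 0; 1 -45 0 0 -0.14 0 0; 1 -45 0 0 -0.14 0 0; 1 -40 0 0 -0.14 0 0; 1 0 0 0 -0.14 0 0; 1 0 0 0 -0.14 0 0; 1 0 0 0 -0.14 0 0; 1 0 0 0 -0.08 0 0; 1 0 0 0 0 0 0'
python3 - <<'E'
from h import *
delta((587,17,390),down(-0.09))
E
```

```text
clock: 1.05
eef_pos: [274.4, -587.3, 417.5]
tool_rot: [2.157, 1.562, 2.126]
force: [1.0, 0.4, -0.2]
width: 85.4
clock 1.05 pos [ 274.356 -587.345  417.477] F [ 0.967  0.439 -0.184] w 85.43464082278706 q [ 1.218  0.519 -0.232  1.223  0.116  1.421  0.966]
shift (tool now) [ 30.53  613.461 294.054] shift (tool target) [ 27.477 629.999 257.062] turn [ 0.059 -0.005 -0.007]
```

```bash
python3 -m handwheel '1 0 45 20 0 0 0; 1 0 45 20 0 0 0; 1 0 45 20 0 0 0; 1 0 45 20 0 0 0; 1 0 45 20 0 0 0; 1 0 45 20 0 0 0; 1 0 45 20 0 0 0; 1 0 45 20 0 0 0; 1 0 45 20 0 0 0;1 0 45 20 0 0 0'
python3 - <<'E'
from h import *
delta((587,17,390),down(-0.09))
E
```

```text
clock: 2.05
eef_pos: [493.4, -145.1, 414.4]
tool_rot: [2.593, 1.558, 2.519]
force: [1.7, -0.9, -0.2]
width: 85.4
clock 2.05 pos [ 493.403 -145.097  414.396] F [ 1.663 -0.913 -0.233] w 85.36859714936287 q [ 0.53   0.298 -0.405  1.596  0.115  1.283  0.033]
shift (tool now) [ 24.624 168.398  81.65 ] shift (tool target) [ 24.396 169.853  78.649] turn [ 0.016 -0.011 -0.006]
```

```bash
python3 -m handwheel '1 6 42 20 0 0 0; 1 6 42 20 0 0 0; 1 6 42 20 0 0 0; 1 6 40 20 0.016 -0.011 -0.006; 1 0 0 0 0 0 0; 1 0 0 0 0 0 0'
python3 - <<'E'
from h import *
delta((587,17,390),down(-0.09))
c=camera_params('wrist'); im=get_image('wrist'); cv2.imwrite('pics/w1.png',im); print(c)
E
```

```text
clock: 2.65
eef_pos: [589.4, 30.4, 388.3]
tool_rot: [1.719, 1.567, 1.627]
force: [1.3, -0.7, 0.2]
width: 85.7
clock 2.65 pos [589.401  30.375 388.296] F [ 1.328 -0.716  0.233] w 85.73407743787786 q [ 0.184  0.443 -0.444  1.459  0.189  1.283 -0.368]
shift (tool now) [ -1.755 -13.533  -1.157] shift (tool target) [ -1.704 -13.537  -1.189] turn [-0.002 -0.001 -0.004]
{'fx': 403.76120223236927, 'fy': 403.76120223236927, 'cx': 315.5756051628783, 'cy': 237.23427091640946, 'eye': array([595.344,  94.635, 522.767]), 'orientation': array([-0.259,  0.   , -0.094])}
```

View pics/w1.png

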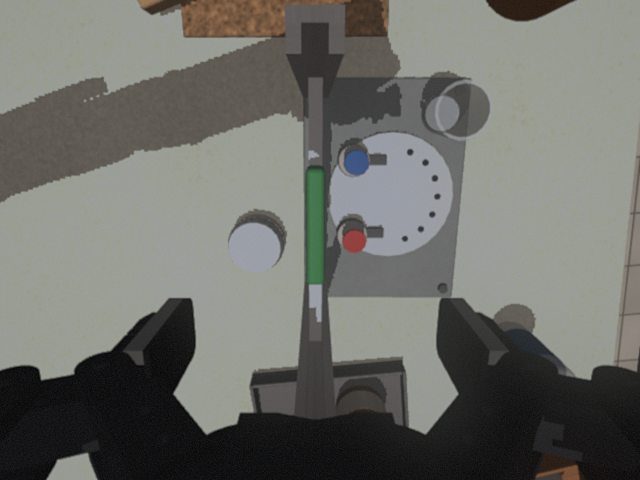

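The wrist view from above shows the green grip at about (316,225), the red pin at (354,241), the blue pin at (357,162) and the tin at (256,245). I'll measure these on planes at their known heights.

Run:
```python
from h import *
c=camera_params('wrist'); im=cv2.imread('pics/w1.png')
for name,lo,hi,z in(('red',(0,130,60),(8,255,255),73),('blue',(105,100,60),(125,255,255),73),('green',(50,100,40),(75,255,255),194)):
    m=mask(im,lo,hi);k,l,s,ce=cv2.connectedComponentsWithStats(m);i=1+np.argmax(s[1:,4])
    print(name,s[i],ce[i],plane(c,*ce[i],z))
    if name=='green':
        ys=np.where(l==i); b=cv2.minAreaRect(np.stack(ys[::-1],1).astype(np.float32)); print(b)
        for u,v in cv2.boxPoints(b): print(plane(c,u,v,194))
for u,v in((256,246),(230,246),(283,246)): print('tin',plane(c,u,v,42))
```

```text
red [343 230  23  22 384] [353.799 240.656] [627.499 -30.844  73.   ]
blue [345 150  24  25 461] [356.117 161.872] [636.206  58.4    73.   ]
green [ 307  170   17  113 1766] [314.796 226.056] [587.174  18.702 194.   ]
((315.0, 226.0), (112.0, 16.0), 90.0)
[585.243  65.518 194.   ]
[598.098  64.32  194.   ]
[589.611 -31.568 194.   ]
[575.789 -30.281 194.   ]
tin [508.642 -35.139  42.   ]
tin [476.572 -32.152  42.   ]
tin [541.944 -38.241  42.   ]
```

```bash
python3 -m handwheel '1 45 -13 -1 0 0 0; 1 45 0 0 0 0 0; 1 45 0 0 0 0 0; 1 30 0 0 0 0 0; 1 0 0 0 0 0 0; 1 0 0 0 0 0 0'
python3 - <<'E'
from h import *
delta((587,17.7,167),down(-0.095))
E
```

```text
clock: 3.3
eef_pos: [587.9, 9.0, 222.3]
tool_rot: [0.271, 1.564, 0.162]
force: [0.7, 0.1, 0.8]
width: 85.6
clock 3.3 pos [587.908   8.994 222.343] F [0.667 0.089 0.847] w 85.63748272501499 q [ 0.19   0.579 -0.396  1.715  0.273  0.896 -0.428]
shift (tool now) [55.345  8.449 -2.234] shift (tool target) [55.343  8.58  -1.73 ] turn [-0.015  0.007 -0.002]
```

```bash
python3 -m handwheel '1 25 8 -2 -0.015 0.007 0; 1 20 0 0 0 0 0; 1 10 0 0 0 0 0; 1 0 0 0 0 0 0; -1 0 0 0 0 0 0; -1 0 0 0 0 0 0; -1 0 0 0 0 0 0; -1 0 0 0 0 0 0; -1 0 0 0 0 0 0; -1 0 0 0 0 0 0'
python3 - <<'E'
from h import *
delta((587,17.7,167),down(-0.095))
cv2.imwrite('pics/s1.png',get_image('scene')[100:380,200:480].repeat(2,0).repeat(2,1))
E
```

```text
clock: 4.3
eef_pos: [587.3, 15.1, 178.0]
tool_rot: [0.048, 1.566, -0.053]
force: [7.9, -1.7, -4.3]
width: 14.8
clock 4.3 pos [587.301  15.103 178.041] F [ 7.912 -1.658 -4.344] w 14.830065645154905 q [ 0.165  0.632 -0.376  1.758  0.307  0.804 -0.46 ]
shift (tool now) [11.039  2.551 -0.617] shift (tool target) [11.041  2.557 -0.546] turn [-0.006  0.005 -0.   ]
```

View pics/s1.png

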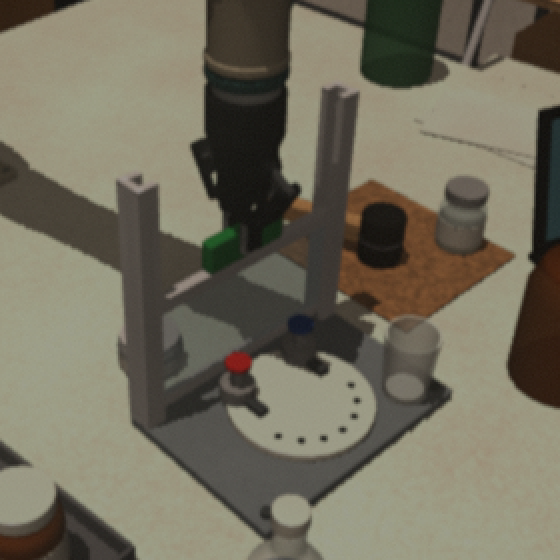

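The jaws hold the green grip: opening 14.8 mm on a 16 mm bar, with the tips 24 mm down it. Lifting.

```bash
python3 -m handwheel '-1 -20 0 0 0 0 0; -1 -25 0 0 0 0 0; -1 -25 0 0 0 0 0; -1 -25 0 0 0 0 0; -1 -25 0 0 0 0 0; -1 -20 0 0 0 0 0'
python3 - <<'E'
from h import *
delta((587,17.7,328),down(-0.095))
E
```

```text
clock: 4.95
eef_pos: [587.4, 15.1, 314.5]
tool_rot: [1.421, 1.568, 1.323]
force: [2.5, 0.5, -8.9]
width: 14.8
clock 4.95 pos [587.353  15.063 314.546] F [ 2.505  0.527 -8.918] w 14.825802283900689 q [ 0.204  0.49  -0.43   1.59   0.218  1.109 -0.378]
shift (tool now) [-13.448   2.624  -0.605] shift (tool target) [-13.454   2.592  -0.601] turn [-0.004  0.    -0.003]
```

```bash
python3 -m handwheel '-1 -8 0 0 0 0 0; -1 -6 0 0 0 0 0; -1 -4 0 0 0 0 0'; python3 -m handwheel '-1 -4 0 0 0 0 0'
python3 - <<'E'
from h import *
delta((587,17.7,328),down(-0.095))
E
```

```text
clock: 5.25
eef_pos: [587.2, 15.0, 325.4]
tool_rot: [2.342, 1.565, 2.245]
force: [7.9, 1.5, -24.1]
width: 14.8
clock: 5.35
eef_pos: [587.2, 15.0, 325.4]
tool_rot: [2.55, 1.562, 2.454]
force: [5.9, 1.5, -20.5]
width: 15.0
clock 5.35 pos [587.213  15.036 325.417] F [  5.902   1.53  -20.503] w 14.97914616244624 q [ 0.207  0.485 -0.433  1.567  0.21   1.142 -0.368]
shift (tool now) [-2.568  2.643 -0.487] shift (tool target) [-2.583  2.632 -0.465] turn [-0.002 -0.007 -0.005]
```

```bash
python3 -m handwheel '1 0 0 0 0 0 0; 1 0 0 0 0 0 0; 1 0 0 0 0 0 0; 1 0 0 0 0 0 0; 1 -25 0 0 0 0 0; 1 -40 0 0 0 0 0; 1 -30 0 0 0 0 0;1 0 0 0 0 0 0'
python3 - <<'E'
from h import *
delta((587,17.7,328),down(-0.095))
ps,pd=camera_params('scene'),camera_params('side')
a=get_image('scene');b=get_image('side')
cs=[]
for n,im,p in(('scene',a,ps),('side',b,pd)):
    m=mask(im[:370],(50,120,40),(75,255,255));m[:,:230]=0;m[:,420:]=0
    k,l,s,ce=cv2.connectedComponentsWithStats(m);i=1+np.argmax(s[1:,4]);print(n,s[i],ce[i]);cs.append(ce[i])
    up=proj(p,np.array([[586.5,17.7,326.],[586.5,17.7,176.]]));print(up)
print(tri(ps,cs[0],pd,cs[1]))
cv2.imwrite('pics/d2.png',b)
cv2.imwrite('pics/s2.png',a[50:330,200:480].repeat(2,0).repeat(2,1))
E
```

```text
clock: 6.15
eef_pos: [588.0, 14.4, 425.5]
tool_rot: [2.362, 1.564, 2.264]
force: [0.2, 0.7, -0.6]
width: 85.5
clock 6.15 pos [587.992  14.448 425.465] F [ 0.241  0.72  -0.59 ] w 85.54145298401988 q [ 0.21   0.423 -0.445  1.387  0.175  1.374 -0.334]
shift (tool now) [97.484  2.653 -0.816] shift (tool target) [97.465  3.143 -1.296] turn [-0.003 -0.005 -0.005]
scene [302 142  29  15 133] [315.609 148.774]
[[322.697 152.163]
 [320.465 219.546]]
side [296 152  24  24 181] [307.558 163.934]
[[314.959 162.363]
 [317.28  219.003]]
(array([583.754,  -0.621, 338.218]), np.float64(2.5561697397047687))
```

View pics/s2.png

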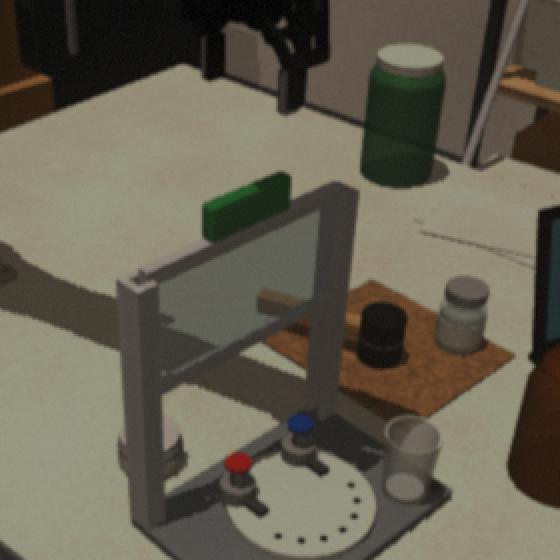

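Run:
```python
from h import *
ps=camera_params('scene')
im=cv2.imread('pics/s2.png')
m=mask(im,(50,90,15),(85,255,255));m[300:]=0;m[:,:190]=0;m[:,300:]=0
k,l,s,ce=cv2.connectedComponentsWithStats(m);i=1+np.argmax(s[1:,4]);x,y,w,h=s[i][:4]/2
print('bbox now',200+x,50+y,w,h)
i0=cv2.imread('pics/scene0.png');m=mask(i0,(50,90,15),(85,255,255))[180:250,290:350]
x,y,w,h=cv2.boundingRect(m);print('bbox0',x+290,y+180,w,h)
xa=np.array([np.cos(.095),-np.sin(.095),0]);ya=np.array([np.sin(.095),np.cos(.095),0]);O=np.array([671,9.5,0])
for zt in (194,339,344,349):
    P=np.array([O+xa*(-85+dx)+ya*dy+[0,0,z] for dx in(-8,8) for dy in(-50,50) for z in (zt-36,zt)])
    q=proj(ps,P);print(zt,q.min(0),q.max(0)-q.min(0))
```

```text
bbox now 302.0 137.0 43.0 33.0
bbox0 302 202 39 33
194 [298.881 201.091] [42.503 37.698]
339 [298.889 135.823] [46.668 38.501]
344 [298.889 133.345] [46.827 38.521]
349 [298.889 130.851] [46.986 38.54 ]
```

Run:
```python
from h import *
a=cv2.imread('pics/scene0.png')[190:250,290:360]; b=cv2.imread('pics/s2.png')[::2,::2][75:135,90:160]
d0=cv2.imread('pics/side0.png')[185:245,290:360]; d1=cv2.imread('pics/d2.png')[125:185,280:350]
f=lambda c:cv2.resize(c,None,fx=5,fy=5,interpolation=cv2.INTER_NEAREST)
cv2.imwrite('pics/cmp.png',np.vstack([np.hstack([f(a),f(b)]),np.hstack([f(d0),f(d1)])]))
```

```text
(no output)
```

View pics/cmp.png

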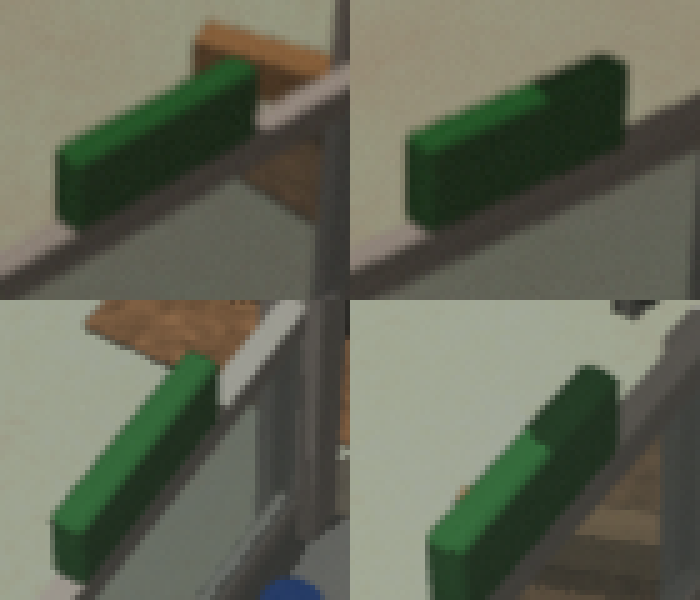

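Run:
```python
from h import *
ps,pd=camera_params('scene'),camera_params('side')
xa=np.array([np.cos(.095),-np.sin(.095),0]);ya=np.array([np.sin(.095),np.cos(.095),0]);O=np.array([671,9.5,0])
for p in(ps,pd):
  for dy in(-50,50):
    q=proj(p,np.array([O+xa*-85+ya*dy+[0,0,z] for z in(194,334,339,344)]));print(q.tolist(),(q[0]-q)[:,1])
```

```text
[[301.651490970045, 222.0562869297629], [301.935518149272, 157.0972451728366], [301.94671320946867, 154.5368550553718], [301.95798856864644, 151.95809998817464]] [ 0.    64.959 67.519 70.098]
[[338.5713839762942, 202.75128652933478], [342.30390592800535, 139.78978995362183], [342.45021210661, 137.32184573724567], [342.5975057410789, 134.83724476711967]] [ 0.    62.961 65.429 67.914]
[[302.40994032094505, 230.60873238246285], [298.1190838832964, 177.27989851741702], [297.9439608497783, 175.1033849714298], [297.7671050362771, 172.9053355998585]] [ 0.    53.329 55.505 57.703]
[[330.72756121089697, 196.27803364611498], [330.344730649689, 141.63178665944093], [330.3292207573948, 139.41786360593989], [330.31356645201856, 137.18332664709249]] [ 0.    54.646 56.86  59.095]
```

The stop force of 20 N (with no motion) and the grip's absolute position, which matches z=344 in both views, say the guard is fully up. Now to the mallet, turning the tool so the camera faces the robot.

```bash
python3 -m handwheel '1 0 0 0 -0.15 0 0; 1 0 0 0 -0.15 0 0; 1 0 0 0 -0.15 0 0; 1 0 0 0 -0.15 0 0; 1 0 0 0 -0.15 0 0; 1 0 0 0 -0.15 0 0; 1 0 0 0 -0.15 0 0; 1 0 0 0 -0.15 0 0; 1 0 0 0 -0.15 0 0; 1 0 0 0 -0.15 0 0'
python3 - <<'E'
from h import *
delta((490,250,380),down(0.29+np.pi/2))
E
```

```text
clock: 7.25
eef_pos: [579.3, 12.1, 408.3]
tool_rot: [1.722, 1.538, 3.13]
force: [-0.2, 0.3, -0.4]
width: 85.5
clock 7.25 pos [579.296  12.074 408.328] F [-0.168  0.273 -0.404] w 85.47226578166311 q [ 0.413  0.496 -0.801  1.413  0.342  1.411  1.016]
shift (tool now) [ 31.365 125.649 220.485] shift (tool target) [ 28.328  17.532 253.525] turn [-0.453  0.003 -0.033]
```

```bash
python3 -m handwheel '1 0 22 40 0 0 -0.03; 1 0 22 40 0 0 0; 1 0 22 40 0 0 0; 1 5 22 40 0 0 0; 1 5 20 35 0 0 0; 1 5 10 20 0 0 0; 1 0 0 0 -0.15 0 0; 1 0 0 0 -0.15 0 0; 1 0 0 0 -0.15 0 0; 1 0 0 0 0 0 0'
python3 - <<'E'
from h import *
delta((490,250,380),down(0.29+np.pi/2))
c=camera_params('wrist'); im=get_image('wrist'); cv2.imwrite('pics/w3.png',im); np.save('w3.npy',c,allow_pickle=True)
E
```

```text
clock: 8.25
eef_pos: [487.7, 246.6, 378.0]
tool_rot: [1.785, 1.544, -2.643]
force: [0.3, 0.1, -0.0]
width: 85.4
clock 8.25 pos [487.699 246.576 378.041] F [ 0.254  0.051 -0.001] w 85.43032246245201 q [ 0.079  0.493 -0.948  1.562  0.399  1.323  0.934]
shift (tool now) [-2.055 -3.117  2.63 ] shift (tool target) [-1.959 -3.184  2.623] turn [-0.006 -0.006 -0.026]
```

View pics/w3.png

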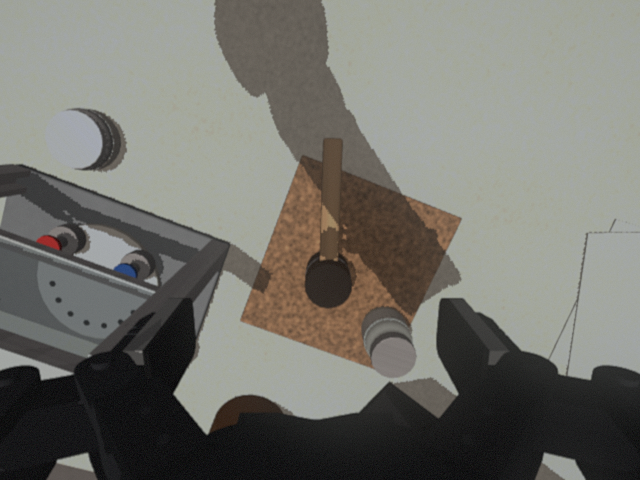

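The wrist view shows the handle running from (333,139) to (330,258), the head top at (328,283), the jar at (393,355), and mat corners at (303,157), (461,218) and (242,320).

Run:
```python
from h import *
c=np.load('w3.npy',allow_pickle=True).item()
for n,u,v,z in(('end',333,139,53),('endL',324,139,53),('endR',342,139,53),('near',330,257,53),('headtop',328,283,72),('hl',305,283,72),('hr',351,283,72),('jar',393,355,91),('m1',303,157,6),('m2',461,218,6),('m3',242,320,6)): print(n,plane(c,u,v,z))
e=plane(c,333,139,53);h=plane(c,328,283,72);d=(h-e)[:2];print(np.linalg.norm(d),np.arctan2(d[1],d[0]))
```

```text
end [422.485 245.252  53.   ]
endL [425.273 235.669  53.   ]
endR [419.697 254.832  53.   ]
near [553.925 281.224  53.   ]
headtop [579.391 285.872  72.   ]
hl [586.884 260.317  72.   ]
hr [571.904 311.411  72.   ]
jar [636.215 380.928  91.   ]
m1 [452.98  217.548   6.   ]
m2 [470.134 432.123   6.   ]
m3 [686.15  197.098   6.   ]
162.07912583034596 0.25332165674621904
```

```bash
python3 -m handwheel '1 40 0 0 0 0 -0.026; 1 45 0 0 0 0 0; 1 45 0 0 0 0 0; 1 45 0 0 0 0 0; 1 45 0 0 0 0 0; 1 30 0 0 0 0 0; 1 0 0 0 0 0 0; 1 0 0 0 0 0 0'
python3 - <<'E'
from h import *
delta((476.4,259.5,28),down(0.263+np.pi/2))
E
```

```text
clock: 9.1
eef_pos: [488.1, 242.4, 118.7]
tool_rot: [-2.941, 1.563, -1.12]
force: [-0.1, 0.0, 1.2]
width: 85.5
clock 9.1 pos [488.119 242.414 118.702] F [-0.07   0.028  1.211] w 85.4872835767919 q [-0.062  0.75  -0.721  1.908  0.721  0.764  0.622]
shift (tool now) [90.546  7.26  20.118] shift (tool target) [90.702  6.874 19.545] turn [-0.013 -0.007  0.001]
```

```bash
python3 -m handwheel '1 0 7 20 -0.013 -0.007 0; 1 25 0 0 0 0 0; 1 25 0 0 0 0 0; 1 20 0 0 0 0 0; 1 8 0 0 0 0 0; 1 0 0 0 0 0 0'
python3 - <<'E'
from h import *
delta((476.4,259.5,28),down(0.263+np.pi/2))
E
```

```text
clock: 9.7
eef_pos: [484.9, 265.7, 50.3]
tool_rot: [-1.339, 1.548, 0.483]
force: [0.4, -0.4, 0.8]
width: 85.3
clock 9.7 pos [484.916 265.686  50.309] F [ 0.431 -0.427  0.84 ] w 85.27688562539416 q [-0.165  0.842 -0.613  1.941  0.85   0.612  0.481]
shift (tool now) [22.065 10.283 -3.987] shift (tool target) [22.309  9.831 -3.76 ] turn [-0.011  0.005  0.022]
```

```bash
python3 -m handwheel '1 5 9 -4 -0.01 0.005 0.022; 1 10 0 0 0 0 0; 1 7 0 0 0 0 0; 1 0 0 0 0 0 0'
python3 - <<'E'
from h import *
delta((476.4,259.5,28),down(0.263+np.pi/2))
cv2.imwrite('pics/w4.png',get_image('wrist'))
E
```

```text
clock: 10.1
eef_pos: [479.2, 260.1, 30.3]
tool_rot: [-1.299, 1.566, 0.532]
force: [-0.8, -1.0, 0.8]
width: 85.6
clock 10.1 pos [479.206 260.142  30.256] F [-0.775 -0.985  0.795] w 85.6486296246727 q [-0.174  0.872 -0.591  1.95   0.874  0.591  0.471]
shift (tool now) [2.244 2.887 0.099] shift (tool target) [2.256 2.877 0.11 ] turn [-0.003  0.001  0.005]
```

View pics/w4.png

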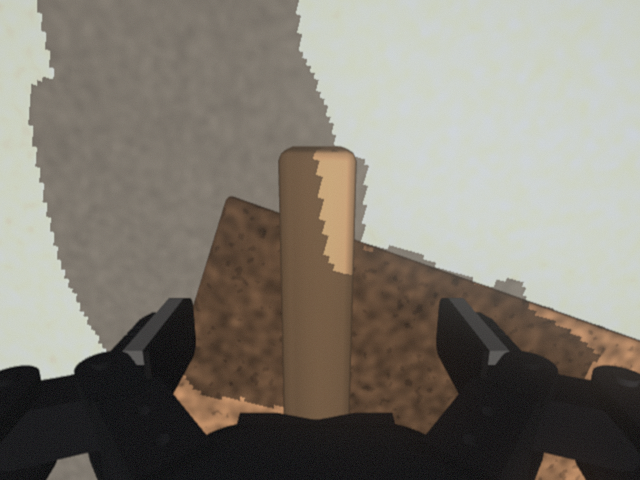

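The handle is centred between the jaws at column 316, running straight up the image. Closing.

```bash
python3 -m handwheel '1 2 3 0 0 0 0; 1 0 0 0 0 0 0; -1 0 0 0 0 0 0; -1 0 0 0 0 0 0; -1 0 0 0 0 0 0; -1 0 0 0 0 0 0; -1 0 0 0 0 0 0; -1 0 0 0 0 0 0'
python3 - <<'E'
from h import *
delta((476.4,259.5,28),down(0.263+np.pi/2))
E
python3 -m handwheel '-1 -10 0 0 0 0 0; -1 -15 0 0 0 0 0; -1 -20 0 0 0 0 0; -1 -20 0 0 0 0 0;-1 0 0 0 0 0 0'
python3 - <<'E'
from h import *
delta((476.4,259.5,28),down(0.263+np.pi/2))
print(ctrl.read_state()['torque'])
for n in('scene','side'):
    im=get_image(n);cv2.imwrite(f'pics/{n}5.png',cv2.resize(im[100:300,250:450],None,fx=3,fy=3,interpolation=cv2.INTER_CUBIC)); np.save('x.npy',im)
E
```

```text
clock: 10.95
eef_pos: [476.5, 260.0, 29.2]
tool_rot: [-1.296, 1.564, 0.535]
force: [0.6, -0.1, 0.7]
width: 21.1
clock 10.95 pos [476.535 259.963  29.203] F [ 0.592 -0.071  0.75 ] w 21.109424773327174 q [-0.179  0.871 -0.586  1.959  0.88   0.581  0.46 ]
shift (tool now) [ 1.201  0.257 -0.415] shift (tool target) [ 1.203  0.251 -0.412] turn [-0.003  0.002  0.006]
clock: 11.45
eef_pos: [474.6, 259.1, 98.4]
tool_rot: [-1.159, 1.568, 0.673]
force: [0.7, 0.5, -2.7]
width: 21.4
clock 11.45 pos [474.558 259.08   98.397] F [ 0.658  0.533 -2.695] w 21.42368051246391 q [-0.11   0.774 -0.697  1.935  0.756  0.712  0.564]
shift (tool now) [70.401 -1.719 -0.143] shift (tool target) [70.397 -1.888 -0.073] turn [-0.002  0.001  0.002]
[-0.014  0.156 -0.034]
```

View pics/scene5.png

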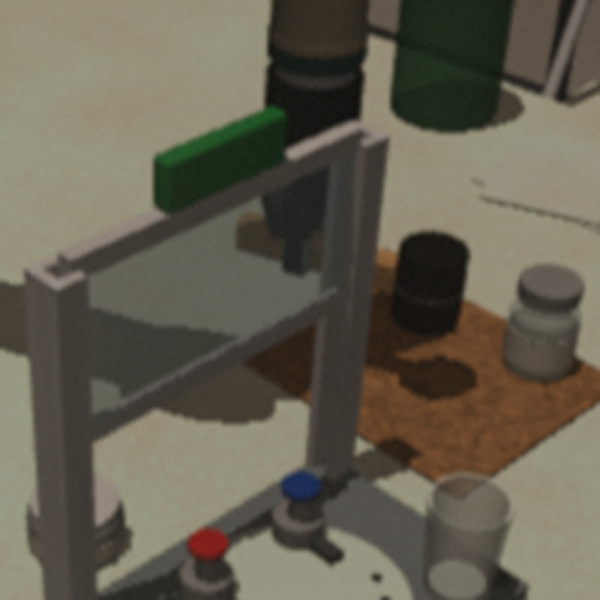

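View pics/side5.png

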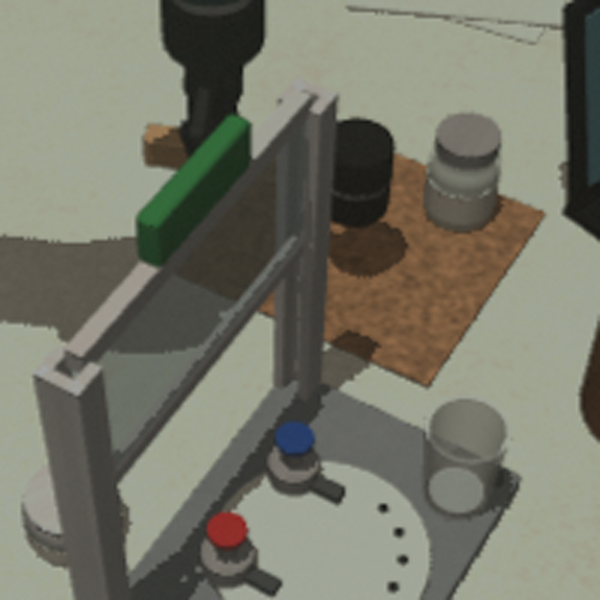

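Run:
```python
from h import *
ps,pd=camera_params('scene'),camera_params('side')
for z in(131,141):
  print((proj(ps,np.array([582.7,288,z]))-[250,100])*3,(proj(pd,np.array([582.7,288,z]))-[250,100])*3)
```

```text
[431.209 256.576] [359.981 147.707]
[432.706 245.729] [360.744 137.829]
```

The mallet is held nearly level: the predicted head-top position for a level mallet matches within about 5 mm in both views. Next I'll retreat, pass in front of the left track, align, and insert under the guard.

Run:
```python
from h import *
delta((430,240,112),down(0.263+np.pi/2))
delta((430,0,112),down(0.263+np.pi/2))
```

```text
clock 11.55 pos [473.63  257.75   96.119] F [-0.089  1.204 -2.336] w 20.870799899172397 q [-0.111  0.777 -0.694  1.937  0.757  0.711  0.563]
shift (tool now) [-15.835  46.744  -5.926] shift (tool target) [-15.881  46.745  -5.797] turn [-0.003 -0.001 -0.001]
clock 11.55 pos [473.63  257.75   96.119] F [-0.089  1.204 -2.336] w 20.870799899172397 q [-0.111  0.777 -0.694  1.937  0.757  0.711  0.563]
shift (tool now) [ -15.618  108.552 -237.831] shift (tool target) [ -15.881  109.139 -237.544] turn [-0.003 -0.001 -0.001]
```

```bash
python3 -m handwheel '-1 -8 15 -3 0 0 0; -1 -8 20 -3 0 0 0; -1 -3 15 -3 0 0 0; -1 0 8 -32 0 0 0; -1 0 8 -32 0 0 0; -1 0 8 -32 0 0 0'
python3 - <<'E'
from h import *
delta((430,0,112),down(0.263+np.pi/2))
E
```

```text
clock: 12.15
eef_pos: [424.3, 137.9, 111.8]
tool_rot: [1.114, 1.563, 2.955]
force: [1.5, -0.4, -2.7]
width: 21.4
clock 12.15 pos [424.272 137.939 111.795] F [ 1.506 -0.393 -2.705] w 21.37272504606463 q [ 0.108  0.663 -0.711  2.167  0.787  0.596  0.656]
shift (tool now) [  -0.436   31.251 -134.473] shift (tool target) [  -0.205   30.33  -134.685] turn [ 0.007  0.003 -0.007]
```

```bash
python3 -m handwheel '-1 0 7 -32 0 0 0; -1 0 7 -32 0 0 0; -1 0 7 -32 0 0 0; -1 0 7 -30 0 0 0; -1 0 0 -10 0.1 0 0; -1 0 0 0 0.12 0 0; -1 0 0 0 0.12 0 0;-1 0 0 0 0 0 0'
python3 - <<'E'
from h import *
delta((431.5,-12.9,112),down(-0.095+np.pi/2))
E
```

```text
clock: 12.95
eef_pos: [426.3, -15.5, 105.1]
tool_rot: [1.838, 1.546, -2.967]
force: [0.3, -0.6, -2.7]
width: 21.0
clock 12.95 pos [426.306 -15.491 105.102] F [ 0.318 -0.588 -2.656] w 20.953945818174443 q [ 0.392  0.641 -0.618  2.207  0.743  0.539  0.675]
shift (tool now) [-7.035 -4.763  3.014] shift (tool target) [-6.898 -4.924  3.072] turn [ 0.002 -0.007 -0.024]
```

```bash
python3 -m handwheel '-1 -7 -3 3 0 -0.007 -0.024; -1 0 0 0 0 0 0'
python3 - <<'E'
from h import *
delta((431.5,-12.9,112),down(-0.095+np.pi/2))
for n in('scene','side'):
    im=get_image(n);cv2.imwrite(f'pics/{n}6.png',cv2.resize(im[120:320,230:430],None,fx=3,fy=3,interpolation=cv2.INTER_CUBIC))
s,p,r=st();h=p+r.apply([0,-112,0])-[0,0,23]
for n in('scene','side'):
    print((proj(camera_params(n),np.array([h,h+[0,0,66]]))-[230,120])*3)
E
```

```text
clock: 13.15
eef_pos: [429.3, -12.1, 111.7]
tool_rot: [0.307, 1.57, 1.791]
force: [0.8, -0.2, -2.5]
width: 21.4
clock 13.15 pos [429.26  -12.115 111.692] F [ 0.82  -0.202 -2.543] w 21.38401185105565 q [ 0.394  0.622 -0.623  2.217  0.749  0.521  0.671]
shift (tool now) [-0.31  -2.299 -0.587] shift (tool target) [-0.308 -2.304 -0.569] turn [ 0.008  0.001 -0.   ]
[[180.902 398.598]
 [179.868 323.087]]
[[178.808 397.038]
 [171.663 337.554]]
```

View pics/scene6.png

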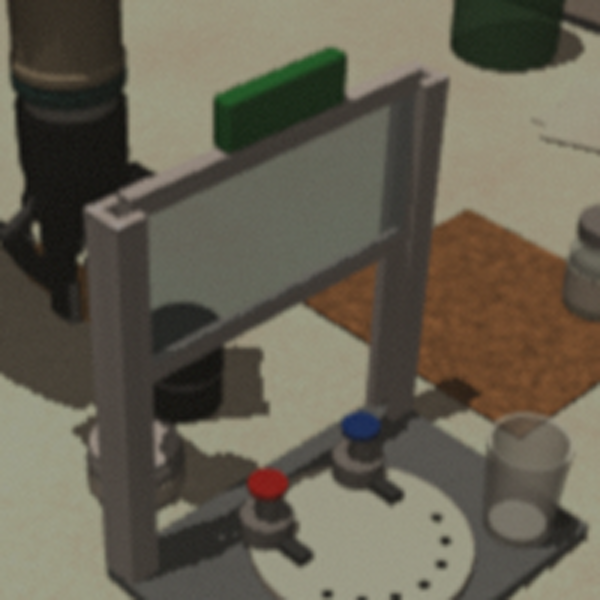

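View pics/side6.png

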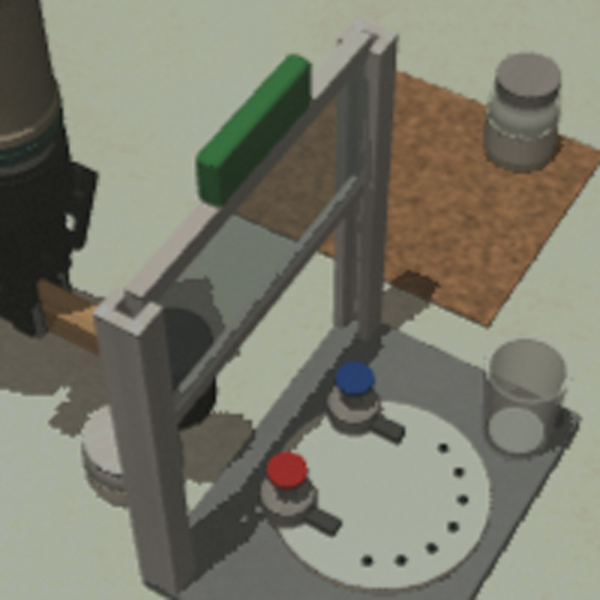

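The head is in front of the opening at the predicted place and below the guard's lower edge. Inserting.

```bash
python3 -m handwheel '-1 0 -20 0 0.008 0 0; -1 0 -25 0 0 0 0; -1 0 -25 0 0 0 0; -1 0 -12 0 0 0 0; -1 0 0 0 0 0 0'
python3 - <<'E'
from h import *
delta((516.1,-20.9,112),down(-0.095+np.pi/2))
E
```

```text
clock: 13.75
eef_pos: [511.8, -19.9, 110.7]
tool_rot: [1.503, 1.567, 2.985]
force: [1.2, -0.4, -2.7]
width: 21.3
clock 13.75 pos [511.832 -19.945 110.669] F [ 1.158 -0.355 -2.653] w 21.32958024154928 q [ 0.414  0.713 -0.657  1.999  0.696  0.671  0.785]
shift (tool now) [-1.349 -4.33  -0.568] shift (tool target) [-1.331 -4.339 -0.546] turn [ 0.005  0.    -0.004]
```

```bash
python3 -m handwheel '-1 -2 -4 -0.5 0.005 0 0; -1 0 0 0 0 0 0'
python3 - <<'E'
from h import *
delta((516.1,-20.9,112),down(-0.095+np.pi/2))
for n in('scene','side'):
    im=get_image(n);cv2.imwrite(f'pics/{n}7.png',cv2.resize(im[180:330,250:400],None,fx=4,fy=4,interpolation=cv2.INTER_CUBIC))
E
```

```text
clock: 13.95
eef_pos: [514.4, -20.7, 112.3]
tool_rot: [1.574, 1.564, 3.051]
force: [-0.1, -0.7, -2.3]
width: 20.9
clock 13.95 pos [514.396 -20.681 112.304] F [-0.142 -0.694 -2.306] w 20.86403191145713 q [ 0.416  0.714 -0.66   1.989  0.689  0.682  0.791]
shift (tool now) [ 0.292 -1.719 -0.059] shift (tool target) [ 0.304 -1.717 -0.056] turn [ 0.001 -0.    -0.006]
```

View pics/scene7.png

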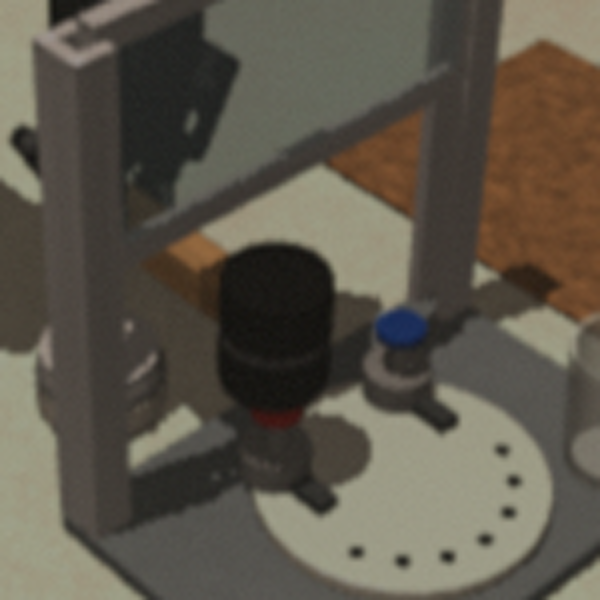

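View pics/side7.png

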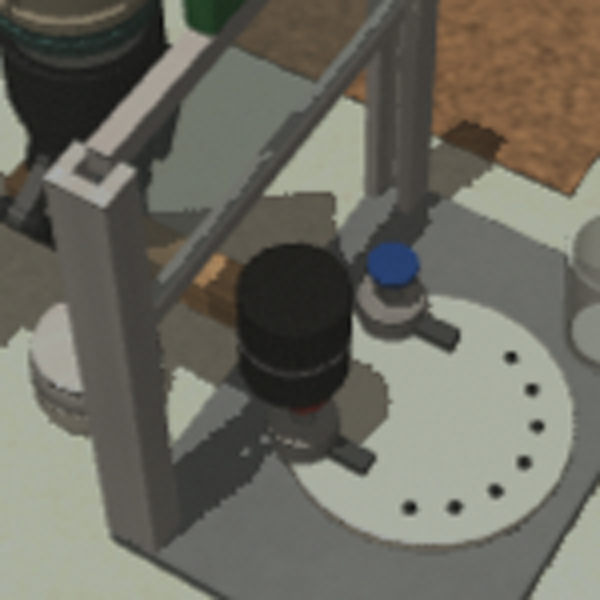

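Run:
```python
from h import *
a=(250+276/4,180+278/4);b=(250+295/4,180+281/4)
ps,pd=camera_params('scene'),camera_params('side')
print(tri(ps,a,pd,b),plane(ps,*a,155),plane(pd,*b,155))
```

```text
(array([618.975, -21.524, 140.903]), np.float64(1.234290823456963)) [629.913 -35.376 155.   ] [624.026 -29.979 155.   ]
```

The head is centred over the red pin, about (627,-33) against (628,-31). I'll raise a little, then strike.

```bash
python3 -m handwheel '-1 -7 -1 0 0 0 0; -1 -8 0 0 0 0 0; -1 0 0 0 0 0 0' && python3 -m handwheel '-1 50 0 0 0 0 0; -1 10 0 0 0 0 0'
python3 - <<'E'
from h import *
delta((516.1,-20.9,112),down(-0.095+np.pi/2))
E
```

```text
clock: 14.35
eef_pos: [513.2, -20.7, 128.5]
tool_rot: [1.719, 1.562, -3.086]
force: [-0.2, 0.2, -2.5]
width: 21.1
clock: 14.55
eef_pos: [516.2, -20.2, 71.0]
tool_rot: [-1.306, 1.571, 0.172]
force: [-9.6, -0.1, 8.9]
width: 21.2
clock 14.55 pos [516.212 -20.179  70.993] F [-9.628 -0.118  8.886] w 21.177815460522073 q [ 0.368  0.773 -0.589  2.012  0.771  0.591  0.721]
shift (tool now) [-41.008   0.036  -0.726] shift (tool target) [-41.007   0.043  -0.729] turn [0.003 0.    0.   ]
```

```bash
python3 -m handwheel '-1 -20 0 0 0 0 0; -1 -20 0 0 0 0 0; -1 0 0 0 0 0 0'
python3 - <<'E'
from h import *
delta((516.1,-20.9,112),down(-0.095+np.pi/2))
for n in('scene','side'):
    im=get_image(n);cv2.imwrite(f'pics/{n}8.png',cv2.resize(im[180:330,250:400],None,fx=4,fy=4,interpolation=cv2.INTER_CUBIC))
E
```

```text
clock: 14.85
eef_pos: [514.3, -19.5, 111.3]
tool_rot: [1.709, 1.566, -3.093]
force: [-0.1, 0.6, -1.8]
width: 21.3
clock 14.85 pos [514.345 -19.503 111.262] F [-0.131  0.582 -1.764] w 21.26019935881491 q [ 0.413  0.716 -0.66   1.991  0.695  0.679  0.786]
shift (tool now) [-0.747 -1.87  -1.233] shift (tool target) [-0.738 -1.88  -1.224] turn [ 0.005 -0.001 -0.005]
```

View pics/scene8.png

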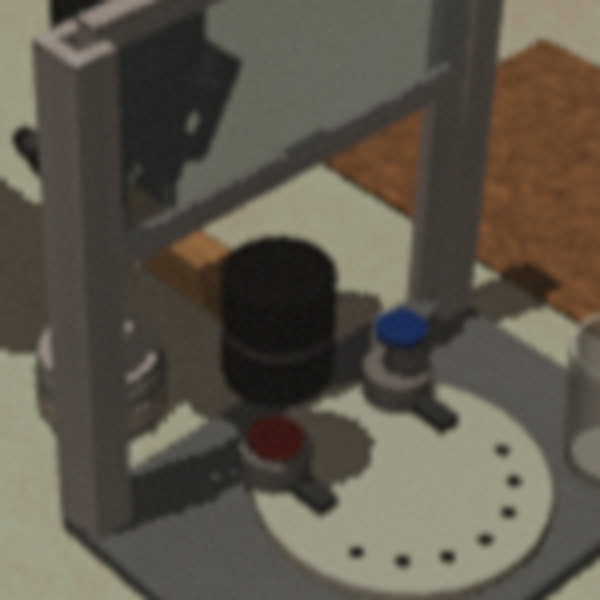

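View pics/side8.png

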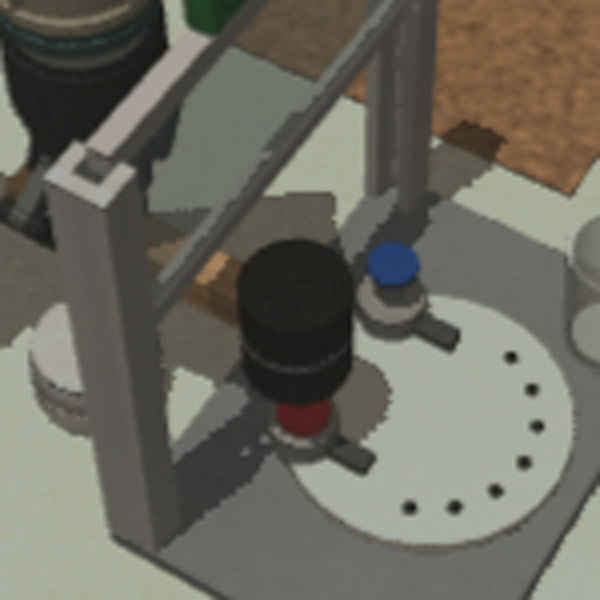

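The pin went down: its red disc now sits at the sleeve in scene (275,437 in the crop). Checking that it's fully home.

Run:
```python
from h import *
p=camera_params('scene')
for z in(73,60,55,51):print(z,proj(p,np.array([627.6,-31.5,z])))
im=get_image('scene');cv2.imwrite('pics/scene9.png',im)
for n,i in(('0',cv2.imread('pics/scene0.png')),('now',im)):
    c=i[270:305,300:340];m=mask(c,(0,120,25),(8,255,255))|mask(c,(174,120,25),(180,255,255))
    k,l,s,ce=cv2.connectedComponentsWithStats(m);j=1+np.argmax(s[1:,4]);print(n,s[j],ce[j]+[300,270])
```

```text
73 [318.388 279.555]
60 [318.233 284.262]
55 [318.174 286.053]
51 [318.127 287.477]
0 [ 12   6  14  11 127] [318.701 280.929]
now [ 12  14  14  11 114] [318.5  289.07]
```

Pixel drop is 8.1 against 7.9 expected for 22 mm, so the pin is home. Retreating the mallet.

```bash
python3 -m handwheel '-1 1 20 0 0 0 0; -1 0 25 0 0 0 0; -1 0 25 0 0 0 0; -1 0 15 0 0 0 0; -1 0 0 0 0 0 0'
python3 - <<'E'
from h import *
delta((430,0,112),down(0.263+np.pi/2))
delta((430,240,112),down(0.263+np.pi/2))
E
```

```text
clock: 15.5
eef_pos: [423.3, -13.0, 105.7]
tool_rot: [1.696, 1.556, -3.109]
force: [0.1, -1.0, -2.3]
width: 21.2
clock 15.5 pos [423.269 -12.977 105.702] F [ 0.056 -1.033 -2.282] w 21.19438086962665 q [ 0.388  0.633 -0.614  2.224  0.756  0.518  0.658]
shift (tool now) [-6.4   -5.416 13.53 ] shift (tool target) [-6.298 -9.873 10.781] turn [-0.355  0.001 -0.014]
clock 15.5 pos [423.269 -12.977 105.702] F [ 0.056 -1.033 -2.282] w 21.19438086962665 q [ 0.388  0.633 -0.614  2.224  0.756  0.518  0.658]
shift (tool now) [ -6.512  16.697 252.509] shift (tool target) [ -6.298 -72.268 242.528] turn [-0.355  0.001 -0.014]
```

```bash
python3 -m handwheel '-1 -6 0 0 -0.12 0 -0.014; -1 0 0 0 -0.12 0 0; -1 0 -4 5 -0.12 0 0; -1 0 -8 32 0 0 0; -1 0 -8 32 0 0 0; -1 0 -8 32 0 0 0; -1 0 -8 32 0 0 0;  -1 0 -8 32 0 0 0'
python3 - <<'E'
from h import *
delta((430,240,112),down(0.263+np.pi/2))
E
```

```text
clock: 16.3
eef_pos: [429.4, 156.7, 108.0]
tool_rot: [3.041, 1.568, -1.406]
force: [0.1, 0.3, -3.2]
width: 21.4
clock 16.3 pos [429.415 156.701 108.045] F [ 0.096  0.308 -3.22 ] w 21.356525173685224 q [ 0.058  0.676 -0.7    2.147  0.801  0.601  0.608]
shift (tool now) [ -4.216 -22.398  80.221] shift (tool target) [ -3.955 -22.221  80.283] turn [ 0.002 -0.003 -0.   ]
```

```bash
python3 -m handwheel '-1 0 -5 28 0 0 0; -1 0 -7 30 0 0 0; -1 0 -8 22 0 0 0; -1 5 -20 3 0 0 0; -1 8 -20 0 0 0 0; -1 5 -8 0 0 0 0; -1 0 0 0 0 0 0'
python3 - <<'E'
from h import *
delta((476.5,260,60),down(0.263+np.pi/2))
for n in('scene','side'):
    im=get_image(n);cv2.imwrite(f'pics/{n}10.png',cv2.resize(im[130:270,290:430] if n=='scene' else im[110:250,290:430],None,fx=4,fy=4,interpolation=cv2.INTER_CUBIC))
E
```

```text
clock: 17.0
eef_pos: [478.5, 269.9, 87.1]
tool_rot: [-0.528, 1.564, 1.314]
force: [-0.9, -0.3, -2.9]
width: 20.9
clock 17.0 pos [478.539 269.852  87.068] F [-0.936 -0.348 -2.931] w 20.862353826112468 q [-0.127  0.8   -0.692  1.919  0.775  0.705  0.554]
shift (tool now) [27.     4.695 -9.103] shift (tool target) [27.068  4.531 -8.983] turn [0.008 0.006 0.003]
```

View pics/scene10.png

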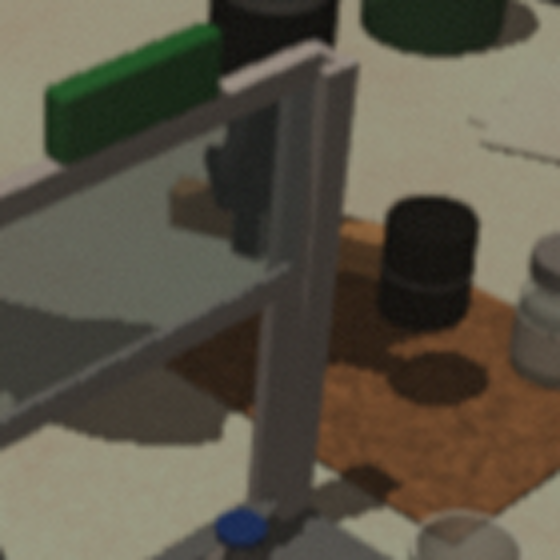

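View pics/side10.png

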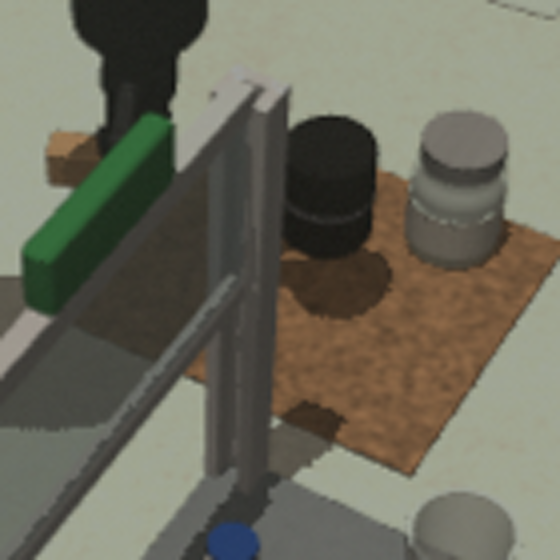

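Run:
```python
from h import *
s,p,r=st();h=p+r.apply([0,-112,0]);print(h)
for n,o in(('scene',(290,130)),('side',(290,110))):
  q=camera_params(n)
  for z in(p[2]-23,p[2]+33,p[2]+43,p[2]+53): print(n,(proj(q,np.array([h[0],h[1],z]))-o)*4)
```

```text
[585.168 299.38   87.972]
scene [416.139 308.244]
scene [427.179 230.976]
scene [429.218 216.704]
scene [431.278 202.283]
side [324.907 229.033]
side [330.685 159.427]
side [331.764 146.429]
side [332.858 133.251]
```

Head-top positions match a level mallet within about 2 to 4 mm. Shifting to the target spot and lowering.

```bash
python3 -m handwheel '-1 10 4 -8 0.008 0.006 0; -1 18 0 0 0 0 0; -1 12 0 0 0 0 0; -1 6 0 0 0 0 0; -1 0 0 0 0 0 0'
python3 - <<'E'
from h import *
delta((476.5,260,31),down(0.263+np.pi/2)); print(ctrl.read_state()['torque'])
E
```

```text
clock: 17.6
eef_pos: [472.8, 255.7, 39.5]
tool_rot: [3.139, 1.566, -1.311]
force: [-1.1, 0.6, -2.8]
width: 21.1
clock 17.6 pos [472.825 255.663  39.533] F [-1.053  0.62  -2.805] w 21.1147776383717 q [-0.164  0.855 -0.607  1.964  0.866  0.607  0.472]
shift (tool now) [ 8.517 -4.674  3.277] shift (tool target) [ 8.533 -4.676  3.232] turn [-0.001 -0.005 -0.   ]
[-0.129  0.27  -0.013]
```

```bash
python3 -m handwheel '-1 4 0 0 0 0 0; -1 3 0 0 0 0 0; -1 2 0 0 0 0 0; -1 0 0 0 0 0 0';  python3 -m handwheel '-1 1.5 0 0 0 0 0; -1 0 0 0 0 0 0'
```

```text
clock: 18.0
eef_pos: [473.3, 256.1, 30.9]
tool_rot: [-2.765, 1.566, -0.932]
force: [0.1, 0.9, -2.3]
width: 21.0
clock: 18.2
eef_pos: [473.5, 256.4, 29.6]
tool_rot: [-2.575, 1.566, -0.742]
force: [0.0, 0.3, -2.7]
width: 21.2
```

```bash
python3 -m handwheel '-1 1.5 0 0 0 0 0; -1 0 0 0 0 0 0';  python3 -m handwheel '-1 1.5 0 0 0 0 0; -1 0 0 0 0 0 0'
```

```text
clock: 18.4
eef_pos: [473.7, 256.5, 28.2]
tool_rot: [-2.486, 1.566, -0.653]
force: [-0.5, 0.1, -2.0]
width: 21.3
clock: 18.6
eef_pos: [473.8, 256.7, 27.1]
tool_rot: [-2.379, 1.566, -0.545]
force: [-1.1, -0.4, 1.8]
width: 21.5
```

Contact: the vertical force went from -2.7 to +1.8 N. Checking level before releasing.

Run:
```python
from h import *
im=get_image('scene');cv2.imwrite('pics/scene11.png',cv2.resize(im[160:260,350:450],None,fx=6,fy=6,interpolation=cv2.INTER_CUBIC))
```

```text
(no output)
```

View pics/scene11.png

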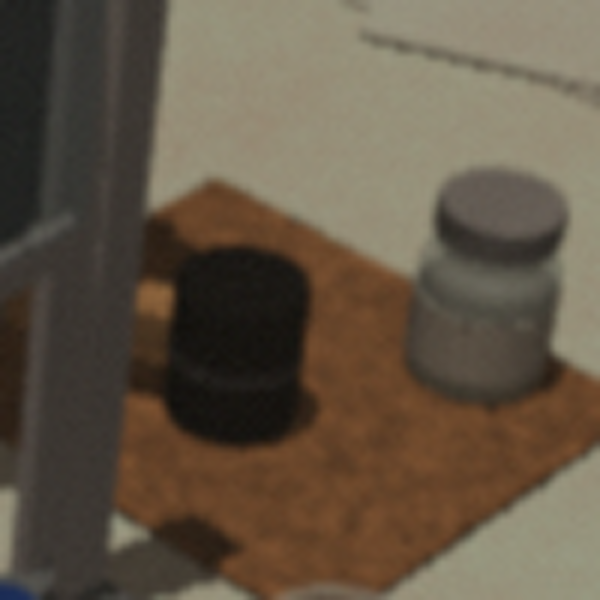

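The head stands on the mat upright and clear of the jar. Releasing slowly.

```bash
python3 -m handwheel '-0.48 0 0 0 0 0 0; -0.44 0 0 0 0 0 0; -0.4 0 0 0 0 0 0; -0.35 0 0 0 0 0 0; -0.2 0 0 0 0 0 0; 0.2 0 0 0 0 0 0; 1 0 0 0 0 0 0; 1 0 0 0 0 0 0; 1 0 0 0 0 0 0'
python3 - <<'E'
from h import *
s,p,r=st();print(s['force'],s['width'],p)
cv2.imwrite('pics/w12.png',get_image('wrist'))
E
```

```text
clock: 19.55
eef_pos: [475.0, 257.8, 27.7]
tool_rot: [-1.903, 1.564, -0.069]
force: [-0.5, 0.0, 0.3]
width: 85.2
[-0.489  0.003  0.32 ] 85.21354198618475 [475.031 257.784  27.672]
```

View pics/w12.png

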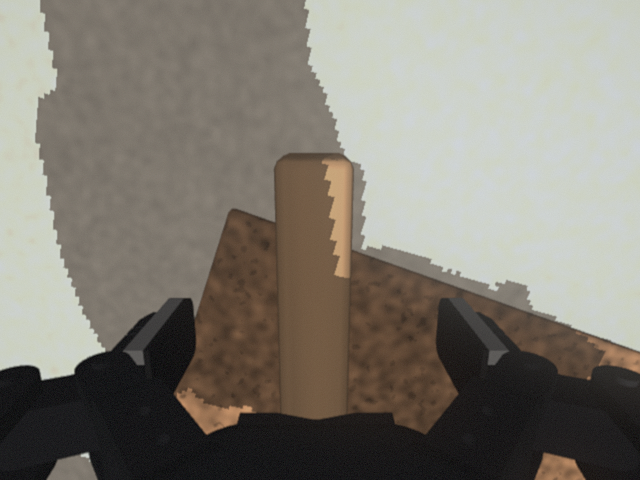

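The handle is free between the open jaws. Straight up, then back to the guard.

```bash
python3 -m handwheel '1 -20 0 0 0 0 0; 1 -40 0 0 0 0 0; 1 -48 0 0 0 0 0; 1 -48 0 0 0 0 0; 1 -48 0 0 0 0 0; 1 -48 0 0 0 0 0; 1 -48 0 0 0 0 0; 1 -48 0 0 0 0 0; 1 -40 0 0 0 0 0; 1 -20 0 0 0 0 0'
python3 - <<'E'
from h import *
delta((587,17,440),down(-0.095))
cv2.imwrite('pics/w13.png',get_image('wrist'))
E
```

```text
clock: 20.6
eef_pos: [470.0, 257.1, 448.4]
tool_rot: [2.565, 1.565, -1.881]
force: [0.8, 0.1, -1.2]
width: 85.3
clock 20.6 pos [469.984 257.128 448.409] F [ 0.772  0.107 -1.16 ] w 85.32655153849558 q [ 0.078  0.419 -0.98   1.471  0.35   1.442  0.929]
shift (tool now) [   9.567  -49.641 -262.43 ] shift (tool target) [   8.409 -227.946  139.266] turn [ 1.932 -0.007  0.003]
```

View pics/w13.png

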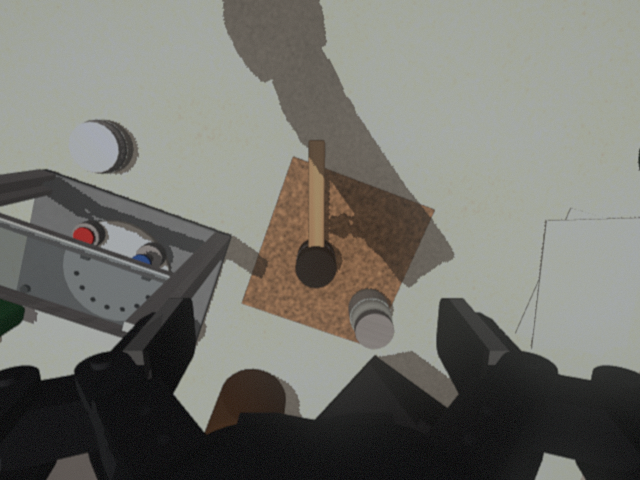

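The mallet stands on its head on the mat at (316,262). The jar at (372,330) and the tin are unmoved.

```bash
python3 -m handwheel '1 0 -7 -40 0 0 0; 1 0 -7 -42 0 0 0; 1 0 -7 -42 0 0 0; 1 0 -7 -42 0 0 0; 1 0 -7 -40 0 0 0; 1 0 -7 -30 0 0 0; 1 0 0 0 0.14 0 0; 1 0 0 0 0.14 0 0; 1 0 0 0 0.14 0 0; 1 0 0 0 0.14 0 0'; python3 -m handwheel '1 0 0 0 0.14 0 0; 1 0 0 0 0.14 0 0; 1 0 0 0 0.14 0 0; 1 0 0 0 0.14 0 0; 1 0 0 0 0.14 0 0; 1 0 0 0 0.14 0 0; 1 0 0 0 0.14 0 0; 1 0 0 0 0.14 0 0; 1 0 0 0 0.14 0 0;1 0 0 0 0.1 0 0';python3 - <<'E'
from h import *
delta((587,17,400),down(-0.095))
E
```

```text
clock: 21.65
eef_pos: [575.8, 32.4, 449.1]
tool_rot: [-2.804, 1.567, -1.543]
force: [-0.4, -0.4, 0.6]
width: 85.3
clock: 22.65
eef_pos: [572.2, 32.0, 443.8]
tool_rot: [-2.368, 1.559, -2.524]
force: [-0.9, -0.5, -0.8]
width: 85.6
clock 22.65 pos [572.21   31.95  443.828] F [-0.934 -0.486 -0.817] w 85.57464311048838 q [ 0.193  0.395 -0.47   1.385  0.182  1.414 -0.433]
shift (tool now) [ 43.786 -12.115  17.294] shift (tool target) [ 43.828 -13.48   16.141] turn [-0.061 -0.008  0.008]
```

```bash
python3 -m handwheel '1 20 -13 16 -0.06 -0.008 0.008; 1 20 0 0 0 0 0; 1 5 0 0 0 0 0; 1 0 0 0 0 0 0';python3 - <<'E'
from h import *
delta((587,17,322),down(-0.095))
cv2.imwrite('pics/w14.png',get_image('wrist'))
E
```

```text
clock: 23.05
eef_pos: [585.3, 16.9, 397.0]
tool_rot: [-2.694, 1.57, -2.788]
force: [-0.4, 0.3, 0.9]
width: 85.3
clock 23.05 pos [585.314  16.881 396.96 ] F [-0.362  0.304  0.943] w 85.33271057992702 q [ 0.226  0.434 -0.476  1.454  0.201  1.303 -0.361]
shift (tool now) [74.958  0.301  1.715] shift (tool target) [74.96   0.278  1.667] turn [ 0.    -0.001  0.   ]
```

View pics/w14.png

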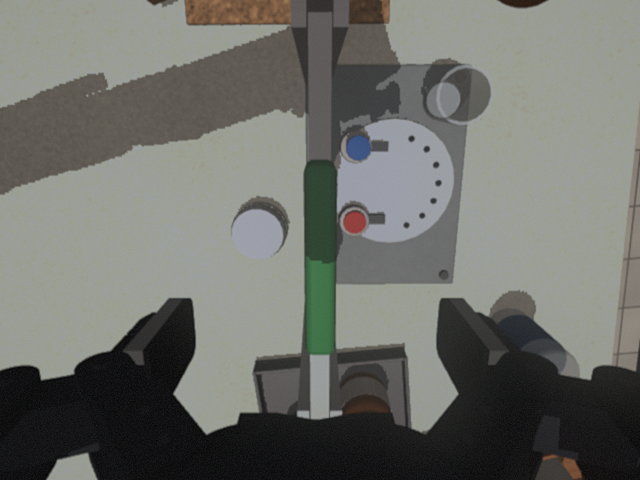

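The grip is centred between the jaws about 2 mm off, the red disc sits low on its sleeve at (355,221), and the blue pin is up at (358,147). Descending to the grip.

```bash
python3 -m handwheel '1 30 0 1.7 0 0 0; 1 30 0 0 0 0 0; 1 12 0 0 0 0 0; 1 0 0 0 0 0 0';python3 - <<'E'
from h import *
delta((587,17,322),down(-0.095))
E
```

```text
clock: 23.5
eef_pos: [589.6, 18.7, 328.2]
tool_rot: [0.21, 1.562, 0.117]
force: [-0.7, -1.0, 0.6]
width: 85.2
clock 23.5 pos [589.613  18.728 328.18 ] F [-0.697 -0.963  0.55 ] w 85.24993111136577 q [ 0.219  0.483 -0.466  1.57   0.233  1.136 -0.391]
shift (tool now) [ 6.156 -1.975 -2.491] shift (tool target) [ 6.18  -1.968 -2.437] turn [ 0.002  0.008 -0.002]
```

```bash
python3 -m handwheel '1 6 -2 -2.5 0 0.008 0; 1 0 0 0 0 0 0; -1 0 0 0 0 0 0; -1 0 0 0 0 0 0; -1 0 0 0 0 0 0; -1 0 0 0 0 0 0; -1 0 0 0 0 0 0; -1 0 0 0 0 0 0';python3 - <<'E'
from h import *
delta((587,17,322),down(-0.095))
E
```

```text
clock: 24.3
eef_pos: [587.6, 17.8, 327.0]
tool_rot: [0.571, 1.566, 0.478]
force: [2.1, -0.6, -1.4]
width: 15.3
clock 24.3 pos [587.586  17.823 326.951] F [ 2.057 -0.561 -1.439] w 15.29752270846208 q [ 0.222  0.483 -0.466  1.573  0.231  1.136 -0.389]
shift (tool now) [ 4.947 -0.887 -0.527] shift (tool target) [ 4.951 -0.875 -0.505] turn [ 0.002  0.004 -0.003]
```

```bash
python3 -m handwheel '-1 20 0 0 0 0 0; -1 22 0 0 0 0 0; -1 22 0 0 0 0 0; -1 22 0 0 0 0 0; -1 22 0 0 0 0 0; -1 20 0 0 0 0 0; -1 10 0 0 0 0 0'
python3 - <<'E'
from h import *
delta((587,17.5,177),down(-0.095))
E
```

```text
clock: 25.0
eef_pos: [587.7, 17.8, 189.0]
tool_rot: [0.212, 1.565, 0.118]
force: [-0.1, -1.3, 3.2]
width: 14.6
clock 25.0 pos [587.653  17.831 188.977] F [-0.118 -1.303  3.155] w 14.626815919415382 q [ 0.184  0.623 -0.414  1.747  0.323  0.832 -0.472]
shift (tool now) [11.972 -0.407 -0.693] shift (tool target) [11.977 -0.392 -0.619] turn [ 0.001  0.006 -0.001]
```

```bash
python3 -m handwheel '-1 6 0 0 0 0 0; -1 5 0 0 0 0 0; -1 3 0 0 0 0 0;-1 3 0 0 0 0 0'; python3 -m handwheel '-1 3 0 0 0 0 0; -1 3 0 0 0 0 0'
```

```text
clock: 25.4
eef_pos: [587.7, 17.8, 177.5]
tool_rot: [-0.169, 1.564, -0.263]
force: [-7.8, -1.7, 21.4]
width: 14.9
clock: 25.6
eef_pos: [587.8, 17.8, 177.5]
tool_rot: [-0.31, 1.56, -0.405]
force: [-6.3, -1.1, 18.7]
width: 14.8
```

Firm stop at 177.5, after 149.5 mm of travel. Releasing and backing off.

```bash
python3 -m handwheel '-1 0 0 0 0 0 0; 0 0 0 0 0 0 0; 1 0 0 0 0 0 0; 1 0 0 0 0 0 0; 1 0 0 0 0 0 0; 1 -15 0 0 0 0 0; 1 -40 0 0 0 0 0; 1 -48 0 0 0 0 0; 1 -48 0 0 0 0 0; 1 -30 0 0 0 0 0'
python3 - <<'E'
from h import *
delta((587,17.5,400),down(-0.095))
w=get_image('wrist');a=get_image('scene');d=get_image('side')
cv2.imwrite('pics/w15.png',w);cv2.imwrite('pics/s15.png',a);cv2.imwrite('pics/d15.png',d)
a0=cv2.imread('pics/scene0.png');d0=cv2.imread('pics/side0.png')
f=lambda c:cv2.resize(c,(400,400),interpolation=cv2.INTER_CUBIC)
cv2.imwrite('pics/cmp15.png',np.hstack([f(a0[130:370,230:470]),f(a[130:370,230:470])]))
for n,i,i0 in(('scene',a,a0),('side',d,d0)):
    for q in(i0,i):
        m=mask(q[190:250,290:350],(50,90,15),(85,255,255));print(n,cv2.boundingRect(m))
E
```

```text
clock: 26.6
eef_pos: [584.5, 17.9, 359.5]
tool_rot: [-1.368, 1.567, -1.463]
force: [-0.3, 0.2, 1.0]
width: 85.5
clock 26.6 pos [584.455  17.943 359.475] F [-0.281  0.156  0.955] w 85.51872361043145 q [ 0.222  0.455 -0.472  1.525  0.219  1.214 -0.38 ]
shift (tool now) [-40.522  -0.346   2.606] shift (tool target) [-40.525  -0.2     2.576] turn [0.    0.001 0.004]
scene (12, 12, 39, 33)
scene (11, 14, 40, 33)
side (11, 6, 32, 45)
side (11, 7, 32, 45)
```

View pics/cmp15.png

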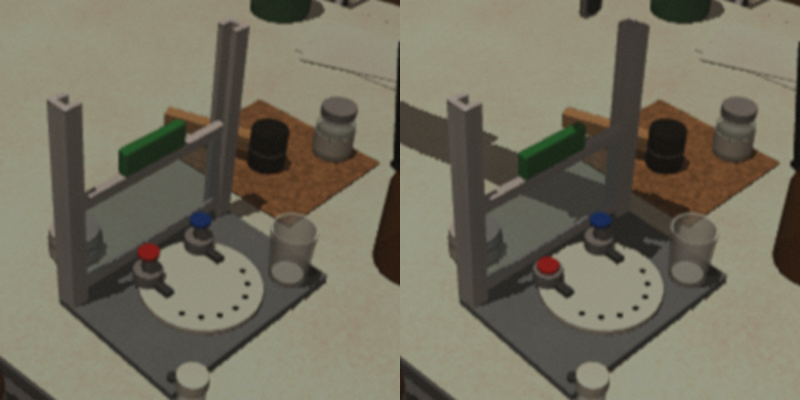

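View pics/d15.png

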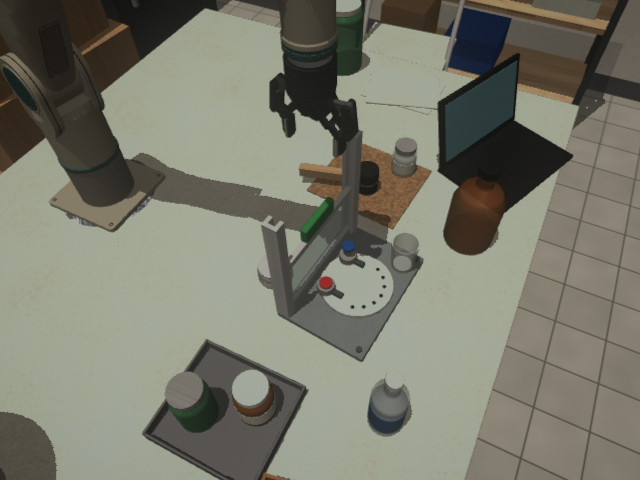

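Run:
```python
from h import *
for n,im in(('0',cv2.imread('pics/scene0.png')),('15',cv2.imread('pics/s15.png'))):
    c=im[255:305,300:370]
    for lo,hi in(((0,120,40),(8,255,255)),((105,120,40),(125,255,255))):
        k,l,s,ce=cv2.connectedComponentsWithStats(mask(c,lo,hi));j=1+np.argmax(s[1:,4]);print(n,ce[j]+[300,255])
print(ctrl.finish_job())
```

```text
0 [318.701 280.929]
0 [349.75  261.405]
15 [318.16  288.605]
15 [349.911 261.433]
the job is handed in; nothing more can be done
None
```

The job is done and handed in at about 27 s on the robot's clock, well inside the 72 s limit. No verdict was reported back.

- **Guard raised:** I slid it up to a firm stop (over 20 N with no further movement). Its grip's absolute position matched 344 mm. Measured from the first picture, though, it had risen only about 146–147 mm. After closing, the grip sat 1–2 pixels lower than in that first picture, so it was probably a few millimetres open at the start.
- **Red pin:** I took the mallet by its handle, went in under the raised guard and drove the pin down with one blow. The pin moved 7.7–8.1 pixels in the scene view against 7.9 expected for 22 mm, so it reads as fully home to within about 1–2 mm. Only the mallet head touched it.
- **Blue pin:** It did not move (less than 0.2 pixels).
- **Mallet:** I lowered it until it touched the mat and then let go slowly. It stands upright on its head on the cork mat, clear of the jar.
- **Guard shut:** I slid it down to a firm stop (about 20 N), 149.5 mm of travel, then let go and backed off upwards.

In the last pictures the jars, tin and cup show no sign of having moved (compared by eye), and the robot was touching nothing.

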